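# Level the desk scale, tare the dish and weigh the memory stick

## Robot

A 6-joint arm with a two-finger parallel gripper is mounted at the origin on the work surface; the furniture and walls round the work are solid. World frame = base frame: x ahead of the robot, y to its left, z up, the work surface at z = 0. Lengths are in m, angles in degrees, forces in N, time in s.
With the tool pointing down it reaches from about 0.4 to 0.825 m from the base axis. Payload 7 kg.
Tool frame: the origin (TCP) lies at the very end of the fingers, on their centre line; the grasp point (between the pads) lies 19 mm behind it (r.grip_depth is the distance from the TCP to the grasp point, in m); z points along the fingers, y is the line along which they close (so a half turn about z gives the same grasp; the last joint's range is limited). The gripper opens to 88 mm and grips with 3 to 60 N. Pads are 19 mm wide; open, the fingers measure 130 mm over their backs; the gripper's body (78 mm by 193 mm) begins 47 mm behind the grasp point.
Start: joints at [-27.038, 20.546, 0.682, 0, -70.136, -16.507], TCP at [0.489, -0.465, 0.227] pointing down, gripper open.
Joint ranges: [-176.03, 176.03], [-82.01, 121.73], [-58.28, 71.71], [-173.87, 95.51], [-174.79, -0.11], [-173.66, 173.66]. Speed limits (degrees/s): [136.94, 136.94, 172.46, 180, 180, 180].

## Interface

Orientations are given as [roll, pitch, yaw] about the fixed x, y, z axes, in that order (R = Rz(yaw) Ry(pitch) Rx(roll)).
In Python, from plant import r gives the robot as it stands.
- The arm moves only by the tool play_rows, never from a script. Its argument "rows" is a list that holds one entry, the list of rows, each a list of 5 numbers: the closure, from 0 (fully open) to 1 (shut), then the shift along the tool's x, y, z each as a share of 0.5 m, from -1 to 1, then the turn about the tool's z as a share of 1.5 rad, from -1 to 1. A call has exactly 8 rows; each row is the pose to reach, as a shift and turn from the pose commanded when the call began, along the tool's axes at that moment; what a row does not reach only later rows make up. A row lasts 1/12 s, in which the tool goes at most 41.7 mm and 7.16 degrees, less where a joint would pass 70% of its speed; a pose out of reach is approached as far as the arm can. A call with a number of a shift or a turn outside -1 to 1 is refused whole. A call with a gripper value outside its range is refused whole. The fingers move at their own pace and stop on an object; "squeeze" is the grip in N (left out, the last holds). Time passes only in rows, so rows that repeat a pose let the fingers close, or fill a call up. It gives the time, the measured TCP pose, the force, the opening and the grip force at its end, in the units of the state.
- r.get_state(): the state, without advancing time (a new reading comes with each control period).
- r.capture(name): name is "scene" or "side" or "wrist"; returns the picture (420x560x3 uint8, red, green, blue); there is no depth.
- r.camera_info(name): a dict with "fovy" (degrees; the focal length in pixels is half the picture's height over the tangent of half this angle, whatever the lens; pixels are square), "cx", "cy" (the principal point, pixels), "k1" (the pictures are not rectified: a ray, as slopes to the right and down, at radius r is drawn at 1 + k1 r^2 times it, then the intrinsics apply), "pose" (4x4, takes a point from camera to world coordinates). Camera axes: x right, y down, z forward; pixel columns grow to the right and rows downward; lengths in m; the calibration is good to about 2 mm. A picture is of the moment at which its call begins: read the wrist's pose just before it. camera_info takes no time and is no camera call; for the wrist camera it gives the pose at the moment of the call.
- r.close_job(): hands the job in; it is judged then, once.
The state is a dict: "time_s": time; "joints": joint angles; "qd": joint speeds; "joint_torque": joint torques, N m; "tcp_pos": TCP position; "eef_rot": TCP orientation; "contact_force": force on the tool from outside, world axes, zero at the start; "moment": the same for the moment, N m; "gripper_width": finger opening in m; "gripper_force": force on a finger pad.
Only numpy, scipy, OpenCV 4.12 (cv2) and the standard library are available. Lean on these libraries where they do the work, as an engineer would, in place of code of your own. Each camera call takes 0.05 s, during which the arm holds its last target. There are 200 camera calls.

## Task

Weigh the memory stick in the steel dish. First steady the scale: turn its corner knob clockwise until the adjustable foot below it just bears on the stone slab, and do not force it further; then set the empty dish gently in the middle of the pan, let go of it, press the wide tare key fully down and release it, and only then lay the memory stick in the dish. Leave the small round power key alone, do not push hard on the pan, and do not knock the eraser or the white teacup about.

Things in the scene. Friction and masses are not known exactly. Their poses are not given: they have to be found in the camera images.
- slab: fixed stone slab under the scale, 230 x 270 x 20 mm; origin at the centre of its underside on the desk. The scale's adjustable metal foot, below the round ear at the scale's front right corner, starts 3.4 to 6.6 mm above the slab (differs each time). It must end bearing on the slab with 2 N or more and stay so; more than 80 N at any time is forcing it
- scale: fixed white desk scale, 190 x 190 mm, housing top 32 mm above its origin: the centre of its underside, on the slab's upper face. Its x points from the front (grey console with display and keys, 36 mm up) to the back, its y to the left seen from the front. Three rubber feet; the ear with knob and adjustable foot is centred at x -55, y -108 mm
- knob_grip (a point): point on the upright axis of the ribbed black levelling knob at its mid height. Knob: 31 mm across, 14 mm up and down from here, ear top 16 mm below. Clockwise from above lowers the foot 2.4 mm per rad: 1.4 to 2.75 rad needed. Even friction 0.05 N m, stays where left; once the foot bears, torque climbs about 0.25 N m per rad (foot force 4 N per 0.01 N m above friction)
- pan_top (a point): centre of the upper face of the round steel pan, 116 mm across, flat, 44 mm above the scale's underside, at 32, 10 mm in the scale's frame
- pan (a joint): how far the sprung pan is pushed down, m: 2.5 N per mm, stop at 6 mm; more than 5 mm overloads it
- tare_top (a point): centre of the top of the tare key: wide rectangular black key, 20 x 34 mm (long along the scale's y), standing 8 mm out of the console at the left
- tare_key (a joint): how far the tare key is pressed down, m: 0 up, 0.004 at its stop; it registers past 0.0025. Spring: starts to move at 1.2 N, 4.4 N at the stop, comes up again
- power_top (a point): centre of the top of the small round black power key, 12 mm across, beside the tare key; not to be pressed
- power_key (a joint): how far the power key is pressed down, m (0 up, 0.004 at its stop); same spring as the tare key
- dish: loose empty round steel dish, 110 mm across the rim, foot 80 mm across, 26 mm high, wall and floor 4 mm thick, about 140 g. Origin: centre of its underside. On the rim at its +y side stands an upright lug to lift it by: 26 mm wide (along its x), 10 mm thick (along its y), centred 54 mm from the axis, top 48 mm above the underside
- memory_stick: loose red memory stick lying flat, 17 x 52 x 8 mm (long along its y), about 30 g, origin at the centre of its underside
- eraser: bystander: loose blue and white eraser, 20 x 45 x 11 mm (long along its y), origin at the centre of its underside
- teacup: bystander: loose small white porcelain teacup, 52 mm across, 34 mm high, origin at the centre of its underside
Not all that is in view belongs to the job. What is meant by the memory_stick is not black or orange, and is the larger of those in its own colour.

How it is judged (in metres and radians):
On the way, in this order (a step that is already met when the one before it is completed fails the run):
1. the adjustable foot bears on the slab (2 N or more) and the robot has let go of the knob (contact force between scale and slab above 2 N and contact force between the fingers and scale below 0.1 N), for 0.2 s.
2. the empty dish stands on the middle of the pan, released (horizontal distance between dish and pan_top below 0.018 m and z of dish in the frame of pan_top below 0.004 m and angle between dish's own z axis and vertical below 0.06 rad and contact force between the fingers and dish below 0.1 N and horizontal distance between memory_stick and dish above 0.08 m), for 0.2 s.
3. the tare key is pressed with the empty dish on the pan (value of joint tare_key above 0.0025 m and horizontal distance between dish and pan_top below 0.018 m and z of dish in the frame of pan_top below 0.004 m and contact force between the fingers and dish below 0.1 N and horizontal distance between memory_stick and dish above 0.08 m), for 0.1 s.
4. the tare key is up again, the memory stick still out of the dish (value of joint tare_key below 0.001 m and horizontal distance between memory_stick and dish above 0.08 m), for 0.05 s.
At the end, for the whole second after the job is handed in: the foot bears on the slab with 2 N or more; the dish stands flat on the pan, its axis within 18 mm of the pan's; the memory stick lies in the dish, its centre within 30 mm of the dish's axis and less than 18 mm above its underside; the tare key is up; all at rest (contact force between scale and slab above 2 N and horizontal distance between dish and pan_top below 0.018 m and z of dish in the frame of pan_top below 0.004 m and angle between dish's own z axis and vertical below 0.06 rad and horizontal distance between memory_stick and dish below 0.03 m and z of memory_stick in the frame of dish between 0 and 0.018 m and contact force between memory_stick and dish above 0.05 N and linear speed of each of dish, memory_stick below 0.02 m/s and value of joint tare_key below 0.001 m); the robot touches nothing.
It fails at once if the foot is forced against the slab with more than 80 N (contact force between scale and slab above 80 N).
It fails at once if the pan is pushed down more than 5 mm (value of joint pan above 0.005 m).
It fails at once if the power key is pressed more than 2 mm (value of joint power_key above 0.002 m).
It fails at once if the eraser is moved more than 30 mm (distance of eraser from where it was at the start of the episode above 0.03 m).
It fails at once if the teacup is moved more than 30 mm (distance of teacup from where it was at the start of the episode above 0.03 m).
It also fails if it takes over 72 s, if anything falls off the work surface, if the arm or the gripper's body presses on something with over 40 N, if the wrist force passes 120 N, or if a joint passes its speed limit or range.

## Working session

There is one attempt and no reset: what is moved stays moved. The work goes in short steps, Python scripts to look and compute and a tool call to move; the robot and the scene stay as the last step left them, time stands still between calls to the robot, and variables do not carry over. Pictures are saved under pics/ and viewed, at most 10 in all, crops included, and the job is handed in when it is done.

Besides the shell and the picture viewer there is one more tool, called after "Call:" by a JSON object that holds its "name" and its "arguments". play_rows: Moves the arm, as the interface text tells. Its arguments: {"type":"object","properties":{"rows":{"type":"array","items":{"type":"array","items":{"type":"array","items":{"type":"number"}}}},"squeeze":{"type":"number"}},"required":["rows"]}

```bash
ls; mkdir -p pics; cat > h.py <<'E'
import numpy as np, cv2
from plant import r
def grab(n,f):
    i=r.camera_info(n); im=r.capture(n); cv2.imwrite('pics/'+f,im[:,:,::-1]); return im,i
def K(i):
    f=210/np.tan(np.radians(i['fovy'])/2); return np.array([[f,0,i['cx']],[0,f,i['cy']],[0,0,1.]]),np.array([i['k1'],0,0,0.])
def ray(i,px):
    k,d=K(i); u=cv2.undistortPoints(np.array([[px]],float),k,d)[0,0]
    P=np.array(i['pose']); return P[:3,3],P[:3,:3]@np.array([u[0],u[1],1])
def onz(i,px,z):
    o,v=ray(i,px); return o+v*(z-o[2])/v[2]
def proj(i,X):
    k,d=K(i); P=np.linalg.inv(np.array(i['pose'])); return cv2.projectPoints(np.atleast_2d(X).astype(float),cv2.Rodrigues(P[:3,:3])[0],P[:3,3],k,d)[0][:,0]
E
python3 - <<'E'
from h import *
import numpy as np
np.set_printoptions(precision=3,suppress=True)
s=r.get_state();print(s)
for n in('scene','side','wrist'):
    im,i=grab(n,n+'0.png');print(n,i['fovy'],i['cx'],i['cy'],i['k1'],np.array(i['pose']))
E
```

```text
pics
{'time_s': 0.0, 'joints': array([-27.038,  20.593,   0.632,  -0.018, -70.135, -16.509]), 'qd': array([-0.017, -0.059, -0.105, -0.069, -0.018,  0.012]), 'joint_torque': array([  0.   , -58.272,  29.305,   6.997,   0.007,  -0.   ]), 'tcp_pos': array([ 0.489, -0.465,  0.226]), 'eef_rot': array([ 179.903,   -0.011, -133.553]), 'contact_force': array([0.67 , 0.064, 0.726]), 'moment': array([-0.087,  0.011,  0.054]), 'gripper_force': 0.0, 'gripper_width': 0.08788216665205038}
scene 42.251454451066465 280.1124769640282 222.61516550546952 0.03930979482537776 [[ 0.803 -0.268  0.533 -0.062]
 [-0.596 -0.352  0.721 -0.875]
 [-0.006 -0.897 -0.443  0.602]
 [ 0.     0.     0.     1.   ]]
side 55.86236634786084 279.10946849363984 214.5658272996806 -0.006843122857943892 [[-0.828 -0.318  0.462  0.08 ]
 [-0.561  0.437 -0.703  0.716]
 [ 0.022 -0.841 -0.54   0.642]
 [ 0.     0.     0.     1.   ]]
wrist 71.4925952009498 273.6709643593936 210.31559114816858 -0.00412336127090618 [[-0.725  0.667  0.173  0.442]
 [ 0.689  0.701  0.184 -0.515]
 [ 0.002  0.253 -0.968  0.385]
 [ 0.     0.     0.     1.   ]]
```

View pics/scene0.png

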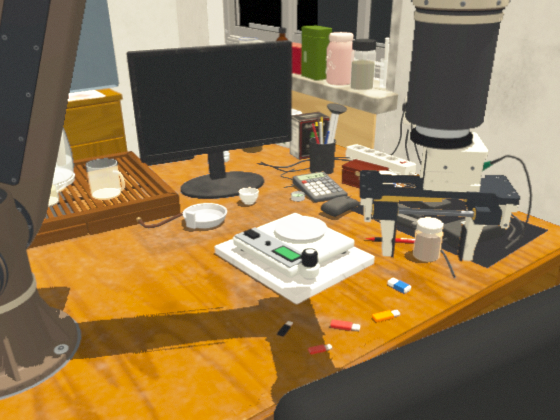

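View pics/side0.png

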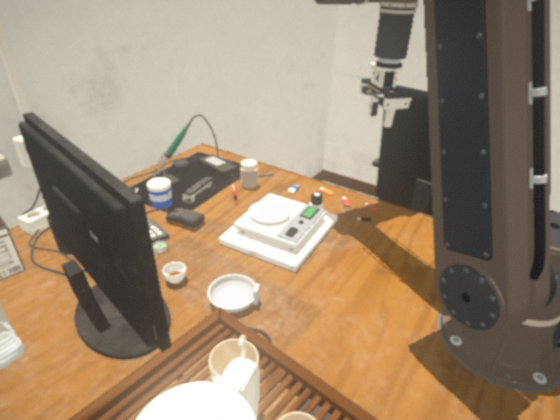

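The scene view shows the scale at about (295,250), the knob at (310,260), and the dish at (207,215) with its lug at (190,216). The teacup is at (249,196) and the eraser at (399,285). Candidates for the stick are black (286,328), orange (385,316), red (345,325) and a smaller red (320,349). By the description I choose the larger red one at (345,325). I'll check it in a close crop.

```bash
python3 - <<'E'
from h import *
a=cv2.imread('pics/scene0.png')[185:365,180:420]
cv2.imwrite('pics/c1.png',cv2.resize(a,(800,600),interpolation=cv2.INTER_CUBIC))
E
```

```text
(no output)
```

View pics/c1.png

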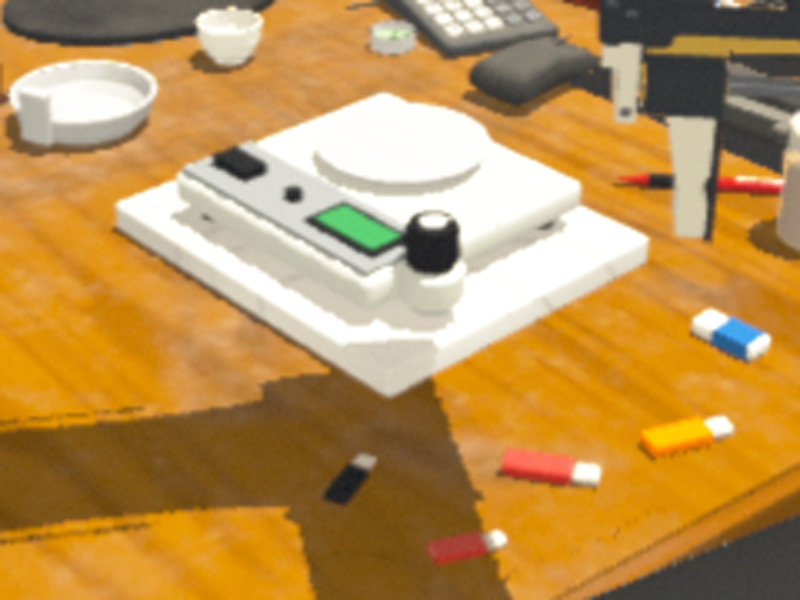

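```bash
python3 - <<'E'
from h import *
np.set_printoptions(precision=4,suppress=True)
i=r.camera_info('scene')
def c(x,y,z): return onz(i,(180+x/3.3333,185+y/3.3333),z)
for n,x,y,z in [('slabL',117,207,.02),('slabB',385,93,.02),('slabR',648,243,.02),('slabF',390,352,.02),('pan',402,144,.064),('knobtop',433,222,.075),('eartop',434,275,.045),('tare',240,157,.064),('power',293,189,.060),('hB',0,0,.05),
 ('dishL',12,103,.026),('dishR',157,97,.026),('dishT',88,62,.026),('dishB',80,130,.026),('lugtop',38,95,.048),('stickA',503,455,.008),('stickB',600,467,.008),('sredA',430,548,.006),('sredB',505,535,.006),('orA',643,432,.008),('orB',732,420,.008),('erA',695,318,.011),('erB',768,340,.011),('cup',229,20,.034),('blk',350,478,.004)]:
    print(n,c(x,y,z)[:2])
E
```

```text
slabL [0.4503 0.062 ]
slabB [0.7016 0.0939]
slabR [ 0.6968 -0.1848]
slabF [ 0.4876 -0.1842]
pan [ 0.6044 -0.0478]
knobtop [ 0.5417 -0.1558]
eartop [ 0.5358 -0.1649]
tare [0.5093 0.0011]
power [ 0.5156 -0.0492]
hB [0.5245 0.3682]
dishL [0.4644 0.2369]
dishR [0.5549 0.181 ]
dishT [0.5457 0.2673]
dishB [0.4821 0.1672]
lugtop [0.4653 0.1951]
stickA [ 0.4857 -0.2853]
stickB [ 0.5201 -0.3243]
sredA [ 0.407  -0.3192]
sredB [ 0.4439 -0.3343]
orA [ 0.561  -0.3157]
orB [ 0.6084 -0.3373]
erA [ 0.666  -0.2552]
erB [ 0.6825 -0.2978]
cup [0.6683 0.2547]
blk [ 0.4108 -0.2475]
```

Call:
{"name": "play_rows", "arguments": {"rows": [[[0, -0.07, 0.044, -0.03, 0], [0, -0.14, 0.088, -0.06, 0], [0, -0.21, 0.131, -0.09, 0], [0, -0.28, 0.175, -0.1, 0], [0, -0.35, 0.219, -0.1, 0], [0, -0.42, 0.262, -0.1, 0], [0, -0.49, 0.306, -0.1, 0], [0, -0.49, 0.306, -0.1, 0]]]}}

```text
time_s: 0.82
tcp_pos: [0.548, -0.177, 0.2767]
eef_rot: [180.0, 0.1, -133.3]
contact_force: [-0.2, -0.4, 0.4]
gripper_width: 0.0874
gripper_force: 0.0
```

```bash
python3 - <<'E'
from h import *
np.set_printoptions(precision=4,suppress=True)
s=r.get_state();print(s['time_s'],s['tcp_pos'],s['eef_rot'],s['joints'],s['contact_force'],s['moment'])
im,i=grab('wrist','w1.png');import pickle;pickle.dump(i,open('w1.pkl','wb'))
cv2.imwrite('pics/w1b.png',cv2.resize(cv2.imread('pics/w1.png'),(800,600),interpolation=cv2.INTER_CUBIC))
E
```

```text
0.8167 [ 0.548  -0.177   0.2767] [ 179.996     0.0815 -133.3315] [  1.5158   9.5643  -7.6342  -0.0635 -72.7469 -44.8285] [-0.2079 -0.3514  0.4312] [-0.1293  0.0619 -0.0018]
```

View pics/w1b.png

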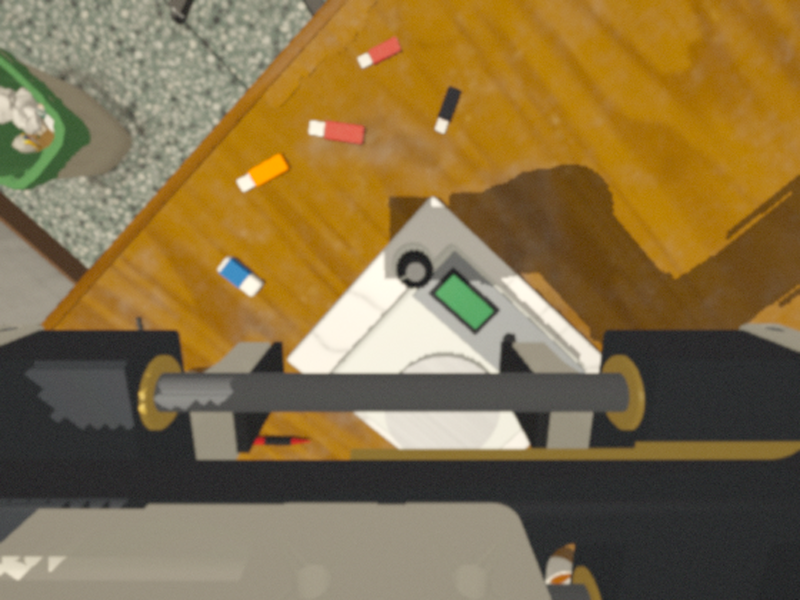

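```bash
cat >> h.py <<'E'
def tri(obs):
    A=np.zeros((3,3));b=np.zeros(3)
    for i,p in obs:
        o,v=ray(i,p);v=v/np.linalg.norm(v);M=np.eye(3)-np.outer(v,v);A+=M;b+=M@o
    return np.linalg.solve(A,b)
E
python3 - <<'E'
from h import *
import pickle
np.set_printoptions(precision=4,suppress=True)
s=r.camera_info('scene');w=pickle.load(open('w1.pkl','rb'))
S=lambda x,y:(180+x*.3-.35,185+y*.3-.35)
W=lambda x,y:(x*.7-.15,y*.7-.15)
print('knob tri',tri([(s,S(433,220)),(w,W(415,270))]), 'earbottomish')
def P(n,x,y,z):print(n,onz(w,W(x,y),z))
for n,a,b in [('stickA',(503,460),(364,133)),('stickB',(600,470),(309,129)),('slabR',(648,243),(290,358)),('dispA',(348,205),(455,271)),('dispF',(367,250),(435,293)),('dispR',(402,235),(470,331))]:
    t=tri([(s,S(*a)),(w,W(*b))]);print(n,t)
P('stickA',364,133,.004);P('stickB',309,129,.004);P('slabF',433,198,.02);P('slabR',290,358,.02);P('slabL?',603,362,.02)
for n,x,y in [('dispA',455,271),('dispB',433,293),('dispC',474,331),('dispD',497,308)]:P(n,x,y,.056)
P('erA',222,262,.008);P('erB',258,290,.008);P('pan top of arc',445,353,.064)
for z in (.07,.08,.09,.1):P('knob',415,270,z);print(onz(s,S(433,220),z))
E
```

```text
knob tri [ 0.5311 -0.1666  0.0856] earbottomish
stickA [ 0.4834 -0.2856  0.0067]
stickB [ 0.5189 -0.3241  0.0071]
slabR [ 0.7024 -0.1765  0.0147]
dispA [ 0.5007 -0.1383  0.0918]
dispF [ 0.5285 -0.123   0.0449]
dispR [ 0.5486 -0.0889  0.0395]
stickA [ 0.4826 -0.2854  0.004 ]
stickB [ 0.5188 -0.3245  0.004 ]
slabF [ 0.4758 -0.1951  0.02  ]
slabR [ 0.6983 -0.1762  0.02  ]
slabL? [0.4571 0.0579 0.02  ]
dispA [ 0.507 -0.135  0.056]
dispB [ 0.5358 -0.1334  0.056 ]
dispC [ 0.5322 -0.0783  0.056 ]
dispD [ 0.5014 -0.0809  0.056 ]
erA [ 0.6773 -0.2963  0.008 ]
erB [ 0.6723 -0.2507  0.008 ]
pan top of arc [ 0.5661 -0.0836  0.064 ]
knob [ 0.5321 -0.1636  0.07  ]
[ 0.5494 -0.1456  0.07  ]
knob [ 0.5312 -0.1653  0.08  ]
[ 0.5379 -0.1593  0.08  ]
knob [ 0.5304 -0.1671  0.09  ]
[ 0.5264 -0.173   0.09  ]
knob [ 0.5295 -0.1688  0.1   ]
[ 0.5149 -0.1867  0.1   ]
```

Call:
{"name": "play_rows", "arguments": {"rows": [[[0, 0.002, 0.006, 0.04, -0.083], [0, 0.004, 0.012, 0.08, -0.166], [0, 0.006, 0.018, 0.12, -0.25], [0, 0.008, 0.024, 0.16, -0.333], [0, 0.008, 0.03, 0.2, -0.416], [0, 0.008, 0.036, 0.24, -0.5], [0, 0.008, 0.039, 0.27, -0.583], [0, 0.008, 0.039, 0.27, -0.666]]], "squeeze": 15}}

```text
time_s: 1.53
tcp_pos: [0.5276, -0.1718, 0.1379]
eef_rot: [179.7, 0.1, -76.0]
contact_force: [-1.1, 0.2, 0.6]
gripper_width: 0.0878
gripper_force: 0.0
```

```bash
python3 - <<'E'
from h import *
import pickle
np.set_printoptions(precision=4,suppress=True)
s=r.get_state();print(s['time_s'],s['tcp_pos'],s['eef_rot'],s['joints'],s['contact_force'],s['moment'])
im,i=grab('wrist','w2.png');pickle.dump(i,open('w2.pkl','wb'))
print(np.array(i['pose']),proj(i,[[.531,-.1665,.0856],s['tcp_pos']]))
a=cv2.resize(cv2.imread('pics/w2.png'),(560,420)); b=r.capture('scene')[185:320,230:410,::-1]
cv2.imwrite('pics/s2.png',r.capture('scene')[:,:,::-1])
cv2.imwrite('pics/m2.png',np.hstack([cv2.resize(a,(400,300)),cv2.resize(b,(400,300),interpolation=cv2.INTER_CUBIC)]))
E
```

```text
1.5333 [ 0.5276 -0.1718  0.1379] [179.6867   0.1211 -76.0196] [  2.1474  13.8444 -21.2874  -0.0661 -55.1996  11.8712] [-1.0571  0.2377  0.6278] [-0.0037  0.2045  0.0331]
[[-0.9704 -0.2319 -0.0677  0.5447]
 [-0.2415  0.9386  0.2464 -0.239 ]
 [ 0.0064  0.2555 -0.9668  0.2973]
 [ 0.      0.      0.      1.    ]] [[266.452  232.7142]
 [272.634  255.0555]]
```

View pics/m2.png

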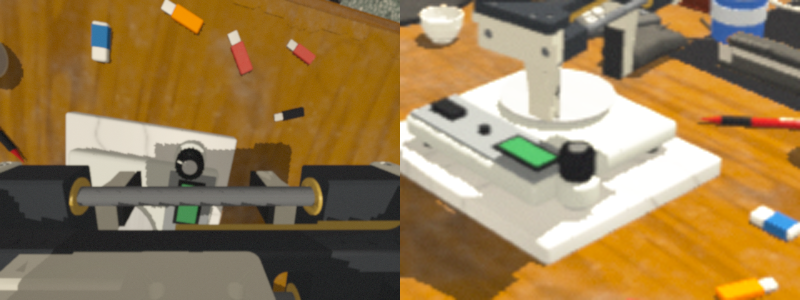

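```bash
python3 - <<'E'
from h import *
import pickle
np.set_printoptions(precision=4,suppress=True)
s=r.camera_info('scene');w=pickle.load(open('w1.pkl','rb'));w2=pickle.load(open('w2.pkl','rb'))
k=(266,228)
o=[(s,(180+433*.3,185+220*.3)),(w,(415*.7,270*.7)),(w2,k)]
t=tri(o);print(t);print([proj(c,t)-np.array(p) for c,p in o])
print(tri(o[1:]),tri([o[0],o[2]]))
a,b,c=[onz(w2,(x*1.4,y*1.4),.02) for x,y in ((67,113),(235,138),(66,165))];print(a,b,np.degrees(np.arctan2((a-b)[1],(a-b)[0])),np.linalg.norm(a-b))
im=cv2.imread('pics/w2.png');cv2.imwrite('pics/k2.png',cv2.resize(np.hstack([im[180:280,216:316],cv2.imread('pics/scene0.png')[220:320,260:360]]),(800,400),interpolation=cv2.INTER_CUBIC))
E
```

```text
[ 0.5316 -0.1677  0.0846]
[array([[-0.0644,  0.2315]]), array([[-1.4584, -0.6553]]), array([[0.0921, 2.6744]])]
[ 0.5317 -0.1634  0.0669] [ 0.5316 -0.1693  0.0854]
[ 0.7011 -0.1769  0.02  ] [ 0.4774 -0.1978  0.02  ] 5.345690102892987 0.22462828564300577
```

View pics/k2.png

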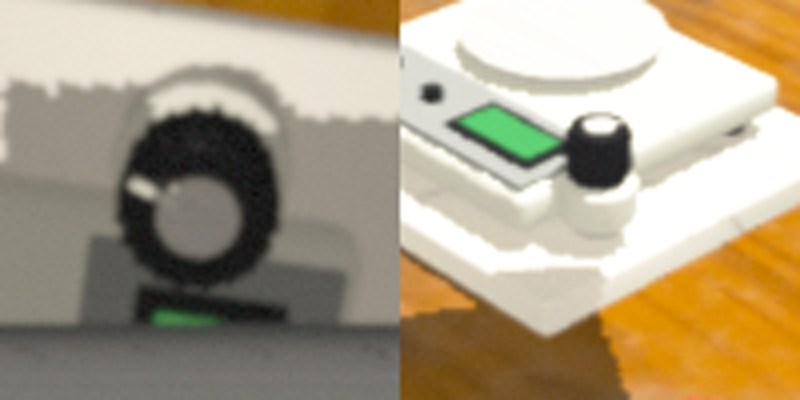

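Call:
{"name": "play_rows", "arguments": {"rows": [[[0, 0, 0, 0, 0], [0, 0, 0, 0.02, 0], [0, 0, 0, 0.04, 0], [0, 0, 0, 0.06, 0], [0, 0, 0, 0.08, 0], [0, 0, 0, 0.09, 0], [0.1, 0, 0, 0.09, 0], [0.2, 0, 0, 0.09, 0]]]}}

```text
time_s: 2.35
tcp_pos: [0.53, -0.1715, 0.096]
eef_rot: [179.9, 0.0, -76.3]
contact_force: [-0.3, -0.5, 0.4]
gripper_width: 0.0795
gripper_force: 0.0
```

```bash
python3 - <<'E'
from h import *
import pickle
np.set_printoptions(precision=4,suppress=True)
s=r.get_state();print(s['time_s'],s['tcp_pos'],s['eef_rot'],s['contact_force'],s['moment'])
E
```

```text
2.35 [ 0.53   -0.1715  0.096 ] [179.9333   0.0062 -76.3081] [-0.2517 -0.4891  0.4212] [-0.0079  0.0713 -0.0507]
```

Call:
{"name": "play_rows", "arguments": {"rows": [[[0.2, -0.01, -0.004, 0.02, 0], [0.2, -0.01, -0.004, 0.04, 0], [0.2, -0.01, -0.004, 0.055, 0], [0.2, -0.01, -0.004, 0.066, 0], [0.3, -0.01, -0.004, 0.066, 0], [0.5, -0.01, -0.004, 0.066, 0], [0.7, -0.01, -0.004, 0.066, 0], [1, -0.01, -0.004, 0.066, 0]]], "squeeze": 20}}

```text
time_s: 3.02
tcp_pos: [0.5313, -0.1662, 0.064]
eef_rot: [-180.0, -0.0, -76.3]
contact_force: [-0.4, 0.2, 1.0]
gripper_width: 0.049
gripper_force: 0.0
```

Call:
{"name": "play_rows", "arguments": {"rows": [[[1, 0, 0, 0, 0], [1, 0, 0, 0, 0], [1, 0, 0, 0, 0], [1, 0, 0, 0, 0], [1, 0, 0, 0, 0], [1, 0, 0, 0, 0], [1, 0, 0, 0, 0], [1, 0, 0, 0, 0]]]}}

```text
time_s: 3.68
tcp_pos: [0.5326, -0.1659, 0.064]
eef_rot: [-179.8, -0.0, -76.3]
contact_force: [3.7, 2.1, -1.9]
gripper_width: 0.0305
gripper_force: 20.0
```

```bash
python3 - <<'E'
from h import *
import pickle
np.set_printoptions(precision=4,suppress=True)
s=r.get_state();print(s['time_s'],s['tcp_pos'],s['eef_rot'],s['contact_force'],s['moment'],s['joints'],s['joint_torque'])
E
```

```text
3.6833 [ 0.5326 -0.1659  0.064 ] [-179.8429   -0.0345  -76.2813] [ 3.7004  2.0875 -1.8818] [ 0.5778 -1.6459 -0.0026] [  2.8106  18.759  -25.9915   0.0058 -45.0887  10.9041] [ -1.7386 -49.2125  19.4307   5.1939  -1.6727  -0.007 ]
```

Call:
{"name": "play_rows", "arguments": {"rows": [[[1, 0, 0, 0, 0.07], [1, 0, 0, 0, 0.14], [1, 0, 0, 0, 0.22], [1, 0, 0, 0, 0.3], [1, 0, 0, 0, 0.38], [1, 0, 0, 0, 0.46], [1, 0, 0, 0, 0.54], [1, 0, 0, 0, 0.6]]]}}

```text
time_s: 4.35
tcp_pos: [0.531, -0.1656, 0.064]
eef_rot: [180.0, 0.0, -128.2]
contact_force: [0.2, 5.6, 4.2]
gripper_width: 0.0307
gripper_force: 20.0
```

```bash
cat > st.py <<'E'
from h import *
np.set_printoptions(precision=4,suppress=True)
s=r.get_state()
for k in('time_s','tcp_pos','eef_rot','contact_force','moment','joints','gripper_width'):print(k,s[k])
print('tq6',s['joint_torque'][5])
E
python3 st.py
```

```text
time_s 4.35
tcp_pos [ 0.531  -0.1656  0.064 ]
eef_rot [ 179.989     0.0327 -128.2226]
contact_force [0.172  5.6172 4.1999]
moment [2.1484 0.2186 0.0873]
joints [  2.8263  18.7189 -26.0453  -0.0449 -45.2226 -41.0172]
gripper_width 0.030681660036950536
tq6 1.1631474271416664
```

Call:
{"name": "play_rows", "arguments": {"rows": [[[1, 0, 0, 0, 0.06], [1, 0, 0, 0, 0.12], [1, 0, 0, 0, 0.18], [1, 0, 0, 0, 0.24], [1, 0, 0, 0, 0.27], [1, 0, 0, 0, 0.27], [1, 0, 0, 0, 0.27], [1, 0, 0, 0, 0.27]]]}}

```text
time_s: 5.02
tcp_pos: [0.5305, -0.1651, 0.0639]
eef_rot: [179.9, 0.0, -151.1]
contact_force: [-1.2, 9.3, 4.7]
gripper_width: 0.0306
gripper_force: 20.0
```

```bash
python3 st.py
```

```text
time_s 5.0167
tcp_pos [ 0.5305 -0.1651  0.0639]
eef_rot [ 179.9242    0.015  -151.0872]
contact_force [-1.2059  9.2921  4.6776]
moment [ 3.2872  0.6683 -0.0438]
joints [  2.8573  18.6951 -26.0615  -0.1052 -45.2633 -63.8705]
gripper_width 0.03064145680048563
tq6 0.019299803534522653
```

```bash
cat > av.py <<'E'
from h import *
np.set_printoptions(precision=4,suppress=True)
L=[]
for _ in range(6):
    s=r.get_state();L.append([s['time_s'],*s['contact_force'],*s['moment'],s['joint_torque'][5],s['eef_rot'][2]]);r.capture('wrist')
L=np.array(L);print(L);print(L.mean(0))
E
python3 av.py
```

```text
[[   5.0167   -1.2059    9.2921    4.6776    3.2872    0.6683   -0.0438
     0.0193 -151.0872]
 [   5.0667   -2.686     9.2557    6.1294    3.3556    0.6966    0.0141
     0.0321 -151.0843]
 [   5.1167   -0.8014    8.3959    6.9767    3.2836    0.6572   -0.0349
     0.0349 -151.0847]
 [   5.1667   -1.4139    8.1115    5.5485    3.2736    0.7366   -0.0862
     0.0354 -151.0835]
 [   5.2167   -2.2853    8.5505    6.6876    3.3597    0.6629   -0.0747
     0.0353 -151.0862]
 [   5.2667   -1.6467    8.6932    6.5565    3.3152    0.6839   -0.0718
     0.0355 -151.0851]]
[   5.1417   -1.6732    8.7165    6.096     3.3125    0.6842   -0.0495
    0.0321 -151.0851]
```

Call:
{"name": "play_rows", "arguments": {"rows": [[[1, 0, 0, 0, 0.02], [1, 0, 0, 0, 0.04], [1, 0, 0, 0, 0.06], [1, 0, 0, 0, 0.08], [1, 0, 0, 0, 0.1], [1, 0, 0, 0, 0.12], [1, 0, 0, 0, 0.14], [1, 0, 0, 0, 0.16]]]}}

```text
time_s: 5.98
tcp_pos: [0.5304, -0.1647, 0.064]
eef_rot: [179.9, -0.0, -164.9]
contact_force: [-1.9, 11.3, 7.3]
gripper_width: 0.0307
gripper_force: 20.0
```

```bash
python3 av.py
```

```text
[[   5.9833   -1.8874   11.3334    7.2649    4.3821    0.9867    0.116
     0.5095 -164.9143]
 [   6.0333   -2.9871   11.4132    7.0278    4.2541    0.963    -0.0384
     0.2974 -165.0435]
 [   6.0833   -3.4989   11.8034    7.5571    4.2745    0.92     -0.0184
    -0.42   -164.9063]
 [   6.1333   -2.4106   10.1533    7.3788    4.3142    0.9011   -0.0162
    -0.1323 -164.8533]
 [   6.1833   -2.2203   10.7124    6.0231    4.2723    0.9259   -0.0018
    -0.0125 -164.842 ]
 [   6.2333   -3.1155   10.6899    8.0396    4.2805    0.8969   -0.0385
     0.0202 -164.8371]]
[   6.1083   -2.6866   11.0176    7.2152    4.2963    0.9323    0.0005
    0.0437 -164.8994]
```

Call:
{"name": "play_rows", "arguments": {"rows": [[[1, 0, 0.004, 0, 0.03], [1, 0, 0.004, 0, 0.06], [1, 0, 0.004, 0, 0.09], [1, 0, 0.004, 0, 0.12], [1, 0, 0.004, 0, 0.15], [1, 0, 0.004, 0, 0.18], [1, 0, 0.004, 0, 0.2], [1, 0, 0.004, 0, 0.2]]]}}

```text
time_s: 6.95
tcp_pos: [0.5304, -0.164, 0.064]
eef_rot: [180.0, 0.0, 177.9]
contact_force: [-0.1, 3.7, 4.4]
gripper_width: 0.0305
gripper_force: 20.0
```

```bash
python3 av.py
```

```text
[[  6.95    -0.1154   3.6582   4.3992   1.3603   0.1863  -0.0721  -0.5489
  177.9076]
 [  7.      -1.5302   4.2845   5.6007   1.4951   0.2984  -0.0367  -0.3052
  178.0161]
 [  7.05    -1.4993   4.5687   6.0946   1.6167   0.4179  -0.0445  -0.0559
  178.0421]
 [  7.1     -1.2511   3.6311   6.31     1.6992   0.3755  -0.0573   0.0233
  178.0535]
 [  7.15    -1.1304   3.9141   6.1467   1.6489   0.4032  -0.0575   0.0397
  178.0521]
 [  7.2     -1.7138   4.4446   6.0581   1.6488   0.3775  -0.0512   0.043
  178.0538]]
[  7.075   -1.2067   4.0835   5.7682   1.5782   0.3431  -0.0532  -0.134
 178.0209]
```

Call:
{"name": "play_rows", "arguments": {"rows": [[[1, 0, 0, 0, 0.03], [1, 0, 0, 0, 0.06], [1, 0, 0, 0, 0.09], [1, 0, 0, 0, 0.12], [1, 0, 0, 0, 0.15], [1, 0, 0, 0, 0.18], [1, 0, 0, 0, 0.2], [1, 0, 0, 0, 0.2]]]}}

```text
time_s: 7.92
tcp_pos: [0.5305, -0.1635, 0.064]
eef_rot: [180.0, 0.0, 160.8]
contact_force: [-1.4, 6.9, 5.8]
gripper_width: 0.0305
gripper_force: 20.0
```

```bash
python3 av.py
```

```text
[[  7.9167  -1.4063   6.9227   5.7783   2.7408   0.3989  -0.077   -0.5261
  160.7571]
 [  7.9667  -1.3898   7.5399   6.2617   2.7312   0.4003  -0.0156  -0.2155
  160.8404]
 [  8.0167  -1.2756   7.3408   7.0314   2.7514   0.3376  -0.004   -0.0313
  160.8592]
 [  8.0667  -1.3161   7.2534   6.0593   2.6905   0.4028  -0.0577   0.0229
  160.8659]
 [  8.1167  -2.1247   7.8923   6.4811   2.7334   0.359   -0.024    0.0361
  160.869 ]
 [  8.1667  -2.2769   7.7878   6.3646   2.7445   0.3663  -0.0448   0.039
  160.8668]]
[  8.0417  -1.6315   7.4561   6.3294   2.7319   0.3775  -0.0372  -0.1125
 160.8431]
```

Call:
{"name": "play_rows", "arguments": {"rows": [[[1, 0, 0.002, 0, 0.03], [1, 0, 0.002, 0, 0.06], [1, 0, 0.002, 0, 0.09], [1, 0, 0.002, 0, 0.12], [1, 0, 0.002, 0, 0.15], [1, 0, 0.002, 0, 0.18], [1, 0, 0.002, 0, 0.2], [1, 0, 0.002, 0, 0.2]]]}}

```text
time_s: 8.88
tcp_pos: [0.5308, -0.163, 0.064]
eef_rot: [180.0, 0.0, 143.6]
contact_force: [-0.2, 4.6, 5.1]
gripper_width: 0.0304
gripper_force: 20.0
```

```bash
python3 av.py
```

```text
[[  8.8833  -0.2365   4.5952   5.1437   1.7623   0.3006  -0.0471  -0.5198
  143.5691]
 [  8.9333  -1.8248   4.8026   5.4204   1.6639   0.2922   0.0402  -0.2092
  143.6504]
 [  8.9833  -1.7313   3.9837   5.6405   1.6666   0.2829  -0.0732  -0.025
  143.6745]
 [  9.0333  -0.9429   4.5474   5.8934   1.7376   0.3195  -0.0564   0.0293
  143.679 ]
 [  9.0833  -1.7273   4.8245   5.4422   1.7044   0.2864  -0.0852   0.0424
  143.6767]
 [  9.1333  -0.8421   4.695    5.9475   1.6963   0.3046  -0.0177   0.0454
  143.6763]]
[  9.0083  -1.2175   4.5747   5.5813   1.7052   0.2977  -0.0399  -0.1062
 143.6543]
```

Call:
{"name": "play_rows", "arguments": {"rows": [[[1, 0, 0, 0, 0.03], [1, 0, 0, 0, 0.06], [1, 0, 0, 0, 0.09], [1, 0, 0, 0, 0.12], [1, 0, 0, 0, 0.15], [1, 0, 0, 0, 0.18], [1, 0, 0, 0, 0.2], [1, 0, 0, 0, 0.2]]]}}

```text
time_s: 9.85
tcp_pos: [0.5312, -0.1626, 0.064]
eef_rot: [179.9, 0.0, 126.4]
contact_force: [-0.3, 6.3, 4.7]
gripper_width: 0.0305
gripper_force: 20.0
```

```bash
python3 av.py
```

```text
[[  9.85    -0.2578   6.2546   4.654    2.331   -0.0262   0.0349  -0.555
  126.3884]
 [  9.9     -1.2494   6.5201   4.9381   2.4166  -0.0303  -0.0101  -0.2433
  126.4688]
 [  9.95    -0.961    7.2217   4.5411   2.4281   0.0003  -0.0603  -0.0589
  126.4862]
 [ 10.      -0.7845   6.972    5.4191   2.329   -0.0339  -0.0028  -0.0047
  126.4999]
 [ 10.05     0.4468   7.3523   4.4062   2.3252  -0.0051   0.0138   0.0084
  126.4946]
 [ 10.1     -0.9781   6.3825   4.7705   2.3179  -0.0184  -0.0121   0.0112
  126.4996]]
[  9.975   -0.6306   6.7839   4.7882   2.358   -0.0189  -0.0061  -0.1404
 126.4729]
```

Call:
{"name": "play_rows", "arguments": {"rows": [[[1, 0, 0, 0, 0.03], [1, 0, 0, 0, 0.06], [1, 0, 0, 0, 0.09], [1, 0, 0, 0, 0.12], [1, 0, 0, 0, 0.13], [1, 0, 0, 0, 0.13], [1, 0, 0, 0, 0.13], [1, 0, 0, 0, 0.13]]]}}

```text
time_s: 10.82
tcp_pos: [0.5315, -0.1625, 0.064]
eef_rot: [179.9, -0.0, 115.3]
contact_force: [0.7, 7.6, 4.7]
gripper_width: 0.0299
gripper_force: 20.0
```

```bash
python3 av.py
```

```text
[[ 10.8167   0.6956   7.5936   4.6761   2.564   -0.3034   0.0273  -0.0424
  115.3339]
 [ 10.8667   0.3469   7.8377   4.1871   2.5304  -0.3624   0.0851  -0.0383
  115.335 ]
 [ 10.9167   0.2677   6.7743   5.0287   2.5817  -0.2708   0.0857  -0.0374
  115.3356]
 [ 10.9667   0.6845   7.2976   3.776    2.6214  -0.3131   0.045   -0.0374
  115.3321]
 [ 11.0167   0.1677   8.0297   4.3072   2.5821  -0.2731   0.1137  -0.0376
  115.3364]
 [ 11.0667   0.0271   6.9338   4.3663   2.6464  -0.3361   0.0409  -0.0375
  115.3364]]
[ 10.9417   0.3649   7.4111   4.3902   2.5877  -0.3098   0.0663  -0.0384
 115.3349]
```

Call:
{"name": "play_rows", "arguments": {"rows": [[[0.9, 0, 0, 0, 0], [0.6, 0, 0, 0, 0], [0.3, 0, 0, 0, 0], [0.3, 0, 0, 0, 0], [0.3, 0, 0, 0, 0], [0.3, 0, 0, -0.03, 0], [0.3, 0, 0, -0.08, 0], [0.3, 0, 0, -0.16, 0]]]}}

```text
time_s: 11.78
tcp_pos: [0.5281, -0.1633, 0.141]
eef_rot: [-179.6, -0.2, 115.2]
contact_force: [0.5, 0.6, 0.3]
gripper_width: 0.0608
gripper_force: 0.0
```

```bash
python3 st.py
```

```text
time_s 11.7833
tcp_pos [ 0.5281 -0.1633  0.141 ]
eef_rot [-179.6138   -0.2024  115.2103]
contact_force [0.5365 0.55   0.3479]
moment [-0.1342 -0.2076  0.0001]
joints [   3.0844   13.5313  -21.2642   -0.051   -55.6386 -157.8446]
gripper_width 0.06075186835886529
tq6 0.0028239448147360235
```

Call:
{"name": "play_rows", "arguments": {"rows": [[[0.1, 0.02, 0.01, -0.05, -0.08], [0, 0.08, 0.04, -0.1, -0.16], [0, 0.14, 0.07, -0.14, -0.24], [0, 0.2, 0.1, -0.18, -0.33], [0, 0.26, 0.13, -0.21, -0.41], [0, 0.32, 0.16, -0.23, -0.5], [0, 0.384, 0.185, -0.23, -0.58], [0, 0.384, 0.185, -0.23, -0.66]]]}}

```text
time_s: 12.45
tcp_pos: [0.5328, 0.0541, 0.2593]
eef_rot: [179.9, 0.1, 172.2]
contact_force: [-0.5, -0.5, -0.9]
gripper_width: 0.0878
gripper_force: 0.0
```

```bash
python3 - <<'E'
from h import *
import pickle
np.set_printoptions(precision=4,suppress=True)
s=r.get_state();print(s['time_s'],s['tcp_pos'],s['eef_rot'],s['joints'])
im,i=grab('wrist','w3.png');pickle.dump(i,open('w3.pkl','wb'))
sc,j=grab('scene','s3.png'); pts=[[.512,.213,.026],[.6085,-.042,.064],[.465,.195,.048]]
print(proj(i,pts))
cv2.imwrite('pics/m3.png',np.vstack([cv2.resize(im[:,:,::-1],(560,420))]))
E
```

```text
12.45 [0.5328 0.0541 0.2593] [179.9104   0.0839 172.2176] [  26.7642    6.1077  -14.024    -0.028   -69.7484 -124.5368]
[[391.0221 154.0516]
 [209.717  256.7956]
 [381.8741 118.3724]]
```

View pics/m3.png

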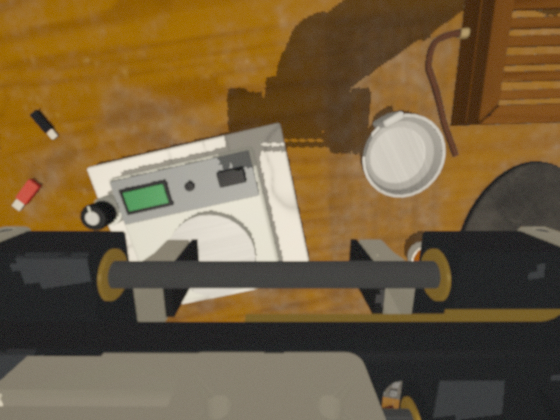

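```bash
python3 - <<'E'
from h import *
import pickle
np.set_printoptions(precision=4,suppress=True)
w=pickle.load(open('w3.pkl','rb'));s=r.camera_info('scene')
for n,x,y,z in [('rimL',363,155,.026),('rimR',446,152,.026),('rimB',402,196,.026),('rimT',412,112,.026),('lug',388,118,.048),('tare',231,177,.064),('power',190,185.5,.064),('slabFL',281,124,.02),('slabFR',88,169,.02),('panL',178,230,.064),('panR',256,245,.064),('panT',215,210,.064),('knob',93,217,.085),('cup',415,250,.03)]:
    print(n,onz(w,(x,y),z))
# refine rim: threshold bright region
im=cv2.imread('pics/w3.png');hsv=cv2.cvtColor(im,cv2.COLOR_BGR2HSV)
m=((hsv[:,:,1]<70)&(hsv[:,:,2]>110)).astype(np.uint8);m[:105]=0;m[205:]=0;m[:,:350]=0;m[:,455:]=0
n,l,st,c=cv2.connectedComponentsWithStats(m);k=1+st[1:,4].argmax();print(st[k],c[k])
cn=max(cv2.findContours((l==k).astype(np.uint8),0,1)[0],key=len);h=cv2.convexHull(cn)[:,0]
P=np.array([onz(w,p,.026)[:2] for p in h])
from scipy.optimize import least_squares
f=least_squares(lambda q:np.hypot(P[:,0]-q[0],P[:,1]-q[1])-.055,P.mean(0),loss='soft_l1',f_scale=.001);print('dish',f.x,f.fun)
o=[(s,(180+240*.3,185+155*.3)),(w,(231,176))];t=tri(o);print('tare',t)
print('scene check dish rim', [ (proj(s,[f.x[0]+.055*np.cos(a),f.x[1]+.055*np.sin(a),.026])[0]-[180,185])/.3 for a in np.arange(0,6.3,.785)])
E
```

```text
rimL [0.5082 0.1761 0.026 ]
rimR [0.5191 0.2854 0.026 ]
rimB [0.5711 0.226  0.026 ]
rimT [0.4624 0.2415 0.026 ]
lug [0.4656 0.2024 0.048 ]
tare [0.5087 0.0038 0.064 ]
power [ 0.5122 -0.048   0.064 ]
slabFL [0.4542 0.0735 0.02  ]
slabFR [ 0.4768 -0.1948  0.02  ]
panL [ 0.5666 -0.0752  0.064 ]
panR [0.6004 0.0207 0.064 ]
panT [ 0.547  -0.0233  0.064 ]
knob [ 0.5309 -0.1639  0.085 ]
cup [0.6519 0.2409 0.03  ]
[ 362  111   84   87 5628] [403.1574 154.17  ]
dish [0.5172 0.2291] [ 0.0027 -0.0002 -0.0003 -0.0003 -0.0003  0.0001  0.0002 -0.      0.0002
  0.0003  0.0001  0.0003  0.0004  0.0004  0.0005  0.0005  0.0004  0.0003
  0.0004  0.0006  0.0007  0.0003 -0.0001  0.      0.0001  0.0004  0.0004
  0.      0.0003  0.0003  0.0005  0.     -0.0007 -0.0008  0.0071  0.0055
  0.0049  0.0038  0.0037]
tare [0.5089 0.0033 0.0643]
scene check dish rim [array([143.1925,  69.7046]), array([99.3146, 58.38  ]), array([44.8246, 64.065 ]), array([ 9.2117, 83.9513]), array([ 14.1937, 107.3873]), array([ 59.4251, 120.1429]), array([117.461 , 113.7121]), array([151.7393,  92.4465]), array([143.3113,  69.7803])]
```

Call:
{"name": "play_rows", "arguments": {"rows": [[[0, 0.02, 0.034, 0.02, -0.083], [0, 0.042, 0.068, 0.04, -0.166], [0, 0.063, 0.103, 0.06, -0.25], [0, 0.084, 0.137, 0.08, -0.333], [0, 0.105, 0.171, 0.1, -0.416], [0, 0.126, 0.205, 0.1, -0.5], [0, 0.148, 0.24, 0.1, -0.583], [0, 0.169, 0.274, 0.1, -0.666]]]}}

```text
time_s: 13.22
tcp_pos: [0.4684, 0.197, 0.2081]
eef_rot: [-180.0, -0.1, -131.1]
contact_force: [0.3, 1.0, -0.8]
gripper_width: 0.0876
gripper_force: 0.0
```

```bash
python3 st.py; python3 - <<'E'
from h import *
j=r.camera_info('side')
for z in (.05,.1,.15,.2):print(onz(j,(165,340),z),onz(j,(155,240),z))
E
```

```text
time_s 13.2167
tcp_pos [0.4684 0.197  0.2081]
eef_rot [-179.9952   -0.0743 -131.1083]
contact_force [ 0.3119  0.9566 -0.8162]
moment [ 0.0509 -0.0363  0.0528]
joints [ 44.9951   5.5785 -21.5582   0.0111 -62.9371 -86.1084]
gripper_width 0.08763143575447224
tq6 -1.7224007472395897
[0.51727171 0.42233705 0.05      ] [0.77117664 0.22381872 0.05      ]
[0.48039658 0.44711593 0.1       ] [0.71286672 0.26535664 0.1       ]
[0.44352146 0.47189482 0.15      ] [0.65455679 0.30689456 0.15      ]
[0.40664634 0.4966737  0.2       ] [0.59624687 0.34843247 0.2       ]
```

Call:
{"name": "play_rows", "arguments": {"rows": [[[0, 0, 0, 0.02, -0.083], [0, 0, 0, 0.04, -0.166], [0, 0, 0, 0.06, -0.25], [0, 0, 0, 0.08, -0.333], [0, 0, 0, 0.1, -0.416], [0, 0, 0, 0.12, -0.5], [0, 0, 0, 0.14, -0.583], [0, 0, 0, 0.16, -0.666]]]}}

```text
time_s: 13.88
tcp_pos: [0.469, 0.1963, 0.1278]
eef_rot: [180.0, -0.0, -73.9]
contact_force: [-0.6, 0.2, 0.7]
gripper_width: 0.0872
gripper_force: 0.0
```

Call:
{"name": "play_rows", "arguments": {"rows": [[[0, 0, 0, 0.02, -0.08], [0, 0, 0, 0.04, -0.15], [0.2, 0, 0, 0.05, -0.15], [0.2, 0, 0, 0.06, -0.15], [0.2, 0, 0, 0.06, -0.15], [0.2, 0, 0, 0.06, -0.15], [0.2, 0, 0, 0.06, -0.15], [0.2, 0, 0, 0.06, -0.15]]]}}

```text
time_s: 14.55
tcp_pos: [0.4691, 0.1978, 0.0991]
eef_rot: [-179.9, 0.0, -61.0]
contact_force: [-0.3, -0.4, -0.3]
gripper_width: 0.0705
gripper_force: 0.0
```

```bash
python3 st.py; python3 - <<'E'
from h import *
import pickle
im,i=grab('scene','s4.png'); jm,j=grab('side','d4.png')
a=cv2.resize(im[140:260,140:300,::-1],(400,300),interpolation=cv2.INTER_CUBIC);b=cv2.resize(jm[225:345,160:320,::-1],(400,300),interpolation=cv2.INTER_CUBIC)
cv2.imwrite('pics/m4.png',np.hstack([a,b]))
t=r.get_state()['tcp_pos'];print(proj(i,t),proj(j,t))
E
```

```text
time_s 14.55
tcp_pos [0.4691 0.1978 0.0991]
eef_rot [-179.9462    0.0094  -61.0306]
contact_force [-0.3051 -0.3798 -0.3323]
moment [0.014  0.0738 0.0228]
joints [ 45.0005  12.1249 -29.816    0.0078 -48.0048 -16.0363]
gripper_width 0.07051334142264275
tq6 -0.03832954214885831
[[190.52662188 193.09488152]] [[258.72947001 265.15734922]]
```

View pics/m4.png

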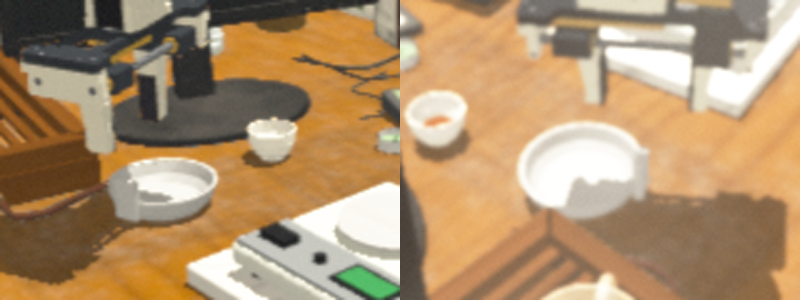

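```bash
python3 - <<'E'
from h import *
import pickle
np.set_printoptions(precision=4,suppress=True)
s=r.camera_info('scene');j=r.camera_info('side');w=pickle.load(open('w3.pkl','rb'))
a=(s,(189.2,208));b=(j,(257,284.5));c=(w,(387,118))
for c_ in [a,b,c]:print(onz(*c_,.048))
print(tri([a,b,c]),tri([a,c]))
E
```

```text
[0.4761 0.2263 0.048 ]
[0.4698 0.2035 0.048 ]
[0.4654 0.2012 0.048 ]
[0.4662 0.2043 0.0543] [0.4638 0.1971 0.0619]
```

Call:
{"name": "play_rows", "arguments": {"rows": [[[0.2, -0.008, -0.004, 0.02, 0], [0.2, -0.008, -0.004, 0.05, 0], [0.2, -0.008, -0.004, 0.08, 0], [0.2, -0.008, -0.004, 0.11, 0], [0.2, -0.008, -0.004, 0.13, 0], [0.2, -0.008, -0.004, 0.14, 0], [0.4, -0.008, -0.004, 0.14, 0], [0.6, -0.008, -0.004, 0.14, 0]]], "squeeze": 25}}

```text
time_s: 15.32
tcp_pos: [0.4687, 0.2022, 0.0286]
eef_rot: [180.0, -0.0, -60.9]
contact_force: [0.7, 0.2, -0.2]
gripper_width: 0.0618
gripper_force: 0.0
```

Call:
{"name": "play_rows", "arguments": {"rows": [[[0.7, 0, 0, 0, 0], [0.8, 0, 0, 0, 0], [0.9, 0, 0, 0, 0], [1, 0, 0, 0, 0], [1, 0, 0, 0, 0], [1, 0, 0, 0, 0], [1, 0, 0, 0, 0], [1, 0, 0, 0, 0]]]}}

```text
time_s: 15.98
tcp_pos: [0.4688, 0.2021, 0.0287]
eef_rot: [-180.0, -0.0, -60.9]
contact_force: [0.2, 0.0, 0.0]
gripper_width: 0.0097
gripper_force: 24.9
```

```bash
python3 st.py
```

```text
time_s 15.9833
tcp_pos [0.4688 0.2021 0.0287]
eef_rot [-179.9765   -0.0009  -60.9495]
contact_force [0.218  0.0038 0.0315]
moment [ 0.0178 -0.1148  0.0303]
joints [ 45.3985  18.017  -33.7576   0.0121 -38.2031 -16.3575]
gripper_width 0.00974955529469605
tq6 0.09743005502969027
```

Call:
{"name": "play_rows", "arguments": {"rows": [[[1, 0, 0, -0.01, 0], [1, 0, 0, -0.03, 0], [1, 0, 0, -0.06, 0], [1, 0, 0, -0.1, 0], [1, 0, 0, -0.14, 0], [1, 0, 0, -0.17, 0], [1, 0, 0, -0.18, 0], [1, 0.02, 0.004, -0.18, 0]]]}}

```text
time_s: 16.65
tcp_pos: [0.4724, 0.1937, 0.1205]
eef_rot: [-179.8, 0.1, -60.9]
contact_force: [0.7, 0.6, -2.0]
gripper_width: 0.0099
gripper_force: 24.9
```

Call:
{"name": "play_rows", "arguments": {"rows": [[[1, 0.05, 0.01, 0, 0], [1, 0.11, 0.02, 0, 0], [1, 0.18, 0.035, 0, 0], [1, 0.25, 0.048, 0, 0], [1, 0.32, 0.062, 0, 0], [1, 0.39, 0.074, 0, 0], [1, 0.44, 0.084, 0, 0], [1, 0.48, 0.091, 0, 0]]]}}

```text
time_s: 17.32
tcp_pos: [0.5478, -0.0424, 0.1174]
eef_rot: [179.9, 0.0, -61.1]
contact_force: [-0.5, 1.7, -0.9]
gripper_width: 0.0097
gripper_force: 24.9
```

Call:
{"name": "play_rows", "arguments": {"rows": [[[1, 0.03, 0.006, 0, 0], [1, 0.05, 0.009, 0, 0], [1, 0.059, 0.011, 0, 0], [1, 0.059, 0.011, 0, 0], [1, 0.059, 0.011, 0, 0], [1, 0.059, 0.011, 0, 0], [1, 0.059, 0.011, 0, 0], [1, 0.059, 0.011, 0, 0]]]}}

```text
time_s: 17.98
tcp_pos: [0.5579, -0.0673, 0.1187]
eef_rot: [-180.0, -0.0, -60.9]
contact_force: [-0.6, -0.6, -1.4]
gripper_width: 0.0095
gripper_force: 24.9
```

```bash
python3 st.py; python3 - <<'E'
from h import *
import pickle
im,i=grab('scene','s5.png'); jm,j=grab('side','d5.png')
a=cv2.resize(im[190:310,210:370,::-1],(400,300),interpolation=cv2.INTER_CUBIC);b=cv2.resize(jm[150:270,210:370,::-1],(400,300),interpolation=cv2.INTER_CUBIC)
cv2.imwrite('pics/m5.png',np.hstack([a,b]))
E
```

```text
time_s 17.9833
tcp_pos [ 0.5579 -0.0673  0.1187]
eef_rot [-179.9896   -0.0006  -60.8857]
contact_force [-0.6449 -0.5566 -1.4265]
moment [-0.0309  0.1819  0.0252]
joints [ 13.0818  15.4386 -22.0212  -0.0029 -52.5301  16.0343]
gripper_width 0.009505474797017178
tq6 -0.005474609934026375
```

View pics/m5.png

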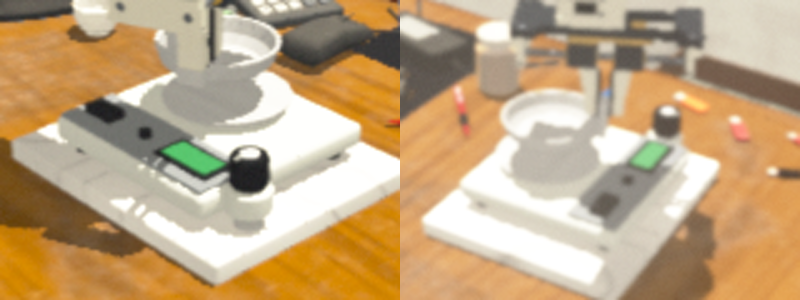

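Call:
{"name": "play_rows", "arguments": {"rows": [[[1, 0, 0, 0.01, 0], [1, 0, 0, 0.02, 0], [1, 0, 0, 0.03, 0], [1, 0, 0, 0.038, 0], [1, 0, 0, 0.044, 0], [1, 0, 0, 0.048, 0], [1, 0, 0, 0.051, 0], [1, 0, 0, 0.051, 0]]]}}

```text
time_s: 18.75
tcp_pos: [0.5578, -0.0681, 0.0927]
eef_rot: [180.0, 0.0, -61.0]
contact_force: [0.5, 0.6, -0.8]
gripper_width: 0.01
gripper_force: 24.9
```

```bash
python3 av.py | tail -3; python3 st.py
```

```text
-60.9491]]
[ 18.875   -0.0174   0.23    -1.1666  -0.054    0.1688   0.0112  -0.0006
 -60.9509]
time_s 19.05
tcp_pos [ 0.5581 -0.068   0.0933]
eef_rot [-179.9766   -0.0065  -60.9511]
contact_force [-0.4941 -0.0759 -1.7837]
moment [-0.0893  0.1317  0.02  ]
joints [ 13.0013  17.1094 -23.6129  -0.0003 -49.2535  16.0477]
gripper_width 0.009745556448843538
tq6 -0.0005423688344308175
```

Call:
{"name": "play_rows", "arguments": {"rows": [[[1, 0, 0, 0.001, 0], [1, 0, 0, 0.002, 0], [1, 0, 0, 0.002, 0], [1, 0, 0, 0.003, 0], [1, 0, 0, 0.003, 0], [1, 0, 0, 0.003, 0], [1, 0, 0, 0.003, 0], [1, 0, 0, 0.003, 0]]]}}

```text
time_s: 19.72
tcp_pos: [0.5581, -0.068, 0.0917]
eef_rot: [-180.0, -0.0, -60.9]
contact_force: [-0.4, -0.6, -0.3]
gripper_width: 0.0098
gripper_force: 24.9
```

```bash
python3 av.py | tail -2; python3 st.py
```

```text
[ 19.8417  -0.081   -0.4925   0.1304  -0.1441   0.1698   0.0122  -0.0021
 -60.9483]
time_s 20.0167
tcp_pos [ 0.5581 -0.068   0.0916]
eef_rot [-179.9912   -0.0061  -60.9475]
contact_force [ 0.596  -0.3971  1.6268]
moment [-0.1997  0.1444 -0.0179]
joints [ 13.0027  17.2272 -23.7103   0.0046 -49.0524  16.0468]
gripper_width 0.009930715871729568
tq6 -0.001730332151055336
```

Call:
{"name": "play_rows", "arguments": {"rows": [[[0.9, 0, 0, 0, 0], [0.8, 0, 0, 0, 0], [0.7, 0, 0, 0, 0], [0.65, 0, 0, 0, 0], [0.6, 0, 0, 0, 0], [0.6, 0, 0, -0.02, 0], [0.6, 0, 0, -0.06, 0], [0.6, 0, 0, -0.11, 0]]]}}

```text
time_s: 20.68
tcp_pos: [0.5569, -0.0681, 0.1464]
eef_rot: [179.8, 0.1, -61.0]
contact_force: [0.4, 0.6, -0.2]
gripper_width: 0.0349
gripper_force: 0.0
```

Call:
{"name": "play_rows", "arguments": {"rows": [[[0.7, 0, 0, -0.01, 0], [1, -0.04, 0.003, -0.01, 0], [1, -0.09, 0.007, -0.01, 0], [1, -0.14, 0.011, 0, 0], [1, -0.17, 0.015, 0.03, 0], [1, -0.178, 0.016, 0.06, 0], [1, -0.178, 0.016, 0.07, 0], [1, -0.178, 0.016, 0.07, 0]]]}}

```text
time_s: 21.35
tcp_pos: [0.5072, 0.0059, 0.1111]
eef_rot: [179.9, 0.0, -60.9]
contact_force: [0.4, -0.1, -0.2]
gripper_width: 0.0003
gripper_force: 0.0
```

```bash
python3 st.py; python3 - <<'E'
from h import *
import pickle
np.set_printoptions(precision=4,suppress=True)
im,i=grab('wrist','w6.png');pickle.dump(i,open('w6.pkl','wb'))
im2,j=grab('side','d6.png')
print(proj(i,[[.606,-.041,.09],[.5088,.0035,.064],[.5125,-.048,.062]]))
a=cv2.resize(im[:,:,::-1],(400,300));b=cv2.resize(im2[150:270,210:370,::-1],(400,300),interpolation=cv2.INTER_CUBIC)
cv2.imwrite('pics/m6.png',np.hstack([a,b]))
E
```

```text
time_s 21.35
tcp_pos [0.5072 0.0059 0.1111]
eef_rot [179.9084   0.0134 -60.9075]
contact_force [ 0.4337 -0.0821 -0.2063]
moment [ 0.0117  0.0922 -0.0212]
joints [ 22.8819  11.1779 -29.1221  -0.0044 -49.7924   6.2135]
gripper_width 0.0003113755085317019
tq6 -0.06328931311145425
[[162.8507  98.0443]
 [272.0859 225.7078]
 [302.7824 161.8043]]
```

View pics/m6.png

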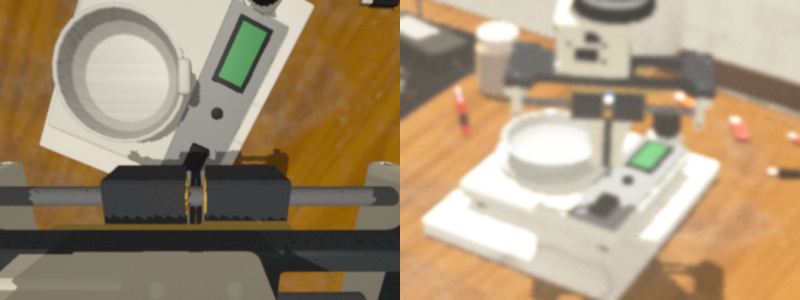

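Call:
{"name": "play_rows", "arguments": {"rows": [[[1, 0, 0, 0.03, 0], [1, 0, 0, 0.06, 0], [1, 0, 0, 0.08, 0], [1, 0, 0, 0.09, 0], [1, 0, 0, 0.096, 0], [1, 0, 0, 0.1, 0], [1, 0, 0, 0.104, 0], [1, 0, 0, 0.104, 0]]]}}

```text
time_s: 22.12
tcp_pos: [0.5079, 0.0056, 0.0603]
eef_rot: [180.0, -0.0, -60.9]
contact_force: [-2.2, -3.7, 4.4]
gripper_width: -0.0
gripper_force: 2.1
```

```bash
python3 av.py | tail -4; python3 st.py
```

```text
[ 22.3667  -2.2847  -3.0452   5.2432  -1.2435   0.9542  -0.0288   0.0009
  -60.9392]]
[ 22.2417  -2.1368  -2.9564   5.0519  -1.1117   0.8974   0.0014   0.0013
 -60.9383]
time_s 22.4167
tcp_pos [0.5079 0.0056 0.0603]
eef_rot [-179.9844   -0.0295  -60.9393]
contact_force [-2.8502 -3.3194  4.8562]
moment [-1.2341  0.9642 -0.0605]
joints [ 22.8402  15.0777 -32.3601   0.0408 -42.5436   6.1904]
gripper_width 9.288425680653096e-05
tq6 0.0007467601244570687
```

Call:
{"name": "play_rows", "arguments": {"rows": [[[1, 0, 0, -0.02, 0], [1, 0, 0, -0.06, 0], [1, 0, 0, -0.12, 0], [1, 0, 0, -0.18, 0], [0.9, 0.05, 0.03, -0.2, 0], [0.7, 0.11, 0.065, -0.2, 0], [0.6, 0.18, 0.105, -0.2, -0.06], [0.6, 0.25, 0.147, -0.2, -0.1]]]}}

```text
time_s: 23.08
tcp_pos: [0.5049, -0.1398, 0.1612]
eef_rot: [-179.8, -0.1, -52.0]
contact_force: [0.7, 0.6, -0.8]
gripper_width: 0.0215
gripper_force: 0.0
```

Call:
{"name": "play_rows", "arguments": {"rows": [[[0.55, 0.08, 0.033, 0, -0.03], [0.55, 0.16, 0.066, 0, -0.059], [0.55, 0.23, 0.095, 0.04, -0.059], [0.55, 0.29, 0.118, 0.08, -0.059], [0.55, 0.29, 0.118, 0.12, -0.059], [0.55, 0.29, 0.118, 0.14, -0.059], [0.55, 0.29, 0.118, 0.14, -0.059], [0.55, 0.29, 0.118, 0.14, -0.059]]]}}

```text
time_s: 23.75
tcp_pos: [0.5461, -0.2893, 0.0901]
eef_rot: [180.0, 0.0, -47.2]
contact_force: [0.6, -0.5, 0.0]
gripper_width: 0.0392
gripper_force: 0.0
```

```bash
python3 st.py; python3 - <<'E'
from h import *
import pickle
np.set_printoptions(precision=4,suppress=True)
s=r.camera_info('scene');w1=pickle.load(open('w1.pkl','rb'));w2=pickle.load(open('w2.pkl','rb'))
for f,w in (('w1',w1),('w2',w2),('scene0',s)):
    im=cv2.imread(f'pics/{f}.png');h=cv2.cvtColor(im,cv2.COLOR_BGR2HSV)
    c=proj(w,[.5007,-.305,.004])[0];print(f,c)
    m=(((h[:,:,0]<6)|(h[:,:,0]>172))&(h[:,:,1]>130)&(h[:,:,2]>120)).astype(np.uint8)
    wh=((h[:,:,1]<60)&(h[:,:,2]>150)).astype(np.uint8)
    y0,x0=int(c[1]),int(c[0]);mm=np.zeros_like(m);mm[y0-26:y0+26,x0-30:x0+30]=1
    q=((m|wh)&mm);n,l,st,ct=cv2.connectedComponentsWithStats(q)
    k=1+st[1:,4].argmax();ys,xs=np.nonzero(l==k);b=cv2.boxPoints(cv2.minAreaRect(np.c_[xs,ys].astype(np.float32)))
    B=np.array([onz(w,p,.007) for p in b])[:,:2];e=[np.linalg.norm(B[i]-B[i-1]) for i in range(4)]
    k=int(np.argmax(e));d=B[k]-B[k-1];print(st[1:,4],B.mean(0),np.degrees(np.arctan2(d[1],d[0])),e)
E
```

```text
time_s 23.75
tcp_pos [ 0.5461 -0.2893  0.0901]
eef_rot [179.9841   0.0104 -47.2362]
contact_force [ 0.615  -0.499   0.0238]
moment [-0.0602  0.1121  0.0653]
joints [ -9.8241  21.9431 -16.5728   0.008  -51.5021  52.5829]
gripper_width 0.03918128027461549
tq6 -0.001032693253364414
w1 [235.3791  91.544 ]
[103 299] [ 0.4962 -0.2987] -50.68505643650235 [np.float64(0.03618182849104226), np.float64(0.015147413535452176), np.float64(0.035847508291109144), np.float64(0.015174989089539712)]
w2 [334.9235  73.7146]
[918] [ 0.5011 -0.3045] -51.38828000367163 [np.float64(0.0509292446537816), np.float64(0.01603397433430134), np.float64(0.05075424843063952), np.float64(0.016730776467333362)]
scene0 [344.4424 325.6131]
[142  41  21  54] [ 0.4946 -0.3019] -50.460007680330506 [np.float64(0.03505211112475632), np.float64(0.020858848274692664), np.float64(0.03573202362744734), np.float64(0.020652622565248763)]
```

Call:
{"name": "play_rows", "arguments": {"rows": [[[0.5, -0.02, 0.045, 0, 0.02], [0.5, -0.039, 0.087, 0, 0.044], [0.5, -0.039, 0.087, 0.02, 0.044], [0.5, -0.039, 0.087, 0.06, 0.044], [0.5, -0.039, 0.087, 0.1, 0.044], [0.5, -0.039, 0.087, 0.13, 0.044], [0.5, -0.039, 0.087, 0.15, 0.044], [0.5, -0.039, 0.087, 0.15, 0.044]]], "squeeze": 12}}

```text
time_s: 24.42
tcp_pos: [0.5008, -0.304, 0.0141]
eef_rot: [180.0, 0.0, -51.0]
contact_force: [-0.0, -0.4, -0.3]
gripper_width: 0.0435
gripper_force: 0.0
```

Call:
{"name": "play_rows", "arguments": {"rows": [[[0.5, 0, 0, 0.01, 0], [0.5, 0, 0, 0.02, 0], [0.5, 0, 0, 0.024, 0], [0.6, 0, 0, 0.024, 0], [0.8, 0, 0, 0.024, 0], [1, 0, 0, 0.024, 0], [1, 0, 0, 0.024, 0], [1, 0, 0, 0.024, 0]]]}}

```text
time_s: 25.08
tcp_pos: [0.501, -0.3052, 0.0028]
eef_rot: [-180.0, -0.0, -51.1]
contact_force: [0.5, 1.0, 1.4]
gripper_width: 0.0168
gripper_force: 12.0
```

```bash
python3 st.py
```

```text
time_s 25.0833
tcp_pos [ 0.501  -0.3052  0.0028]
eef_rot [-179.986    -0.0196  -51.0733]
contact_force [0.4967 0.9759 1.3907]
moment [-0.045   0.1074 -0.0179]
joints [-12.2622  25.7865 -25.0915   0.0022 -39.0979  51.1873]
gripper_width 0.016833823518407093
tq6 -0.0024423113063676283
```

Call:
{"name": "play_rows", "arguments": {"rows": [[[1, 0, 0, -0.03, 0], [1, 0, 0, -0.08, 0], [1, 0, 0, -0.14, 0], [1, 0, 0, -0.2, 0], [1, 0, 0, -0.26, 0], [1, 0, 0, -0.3, 0], [1, 0, 0, -0.3, 0], [1, 0, 0, -0.3, 0]]]}}

```text
time_s: 25.75
tcp_pos: [0.5015, -0.3052, 0.1541]
eef_rot: [-179.9, -0.1, -51.1]
contact_force: [0.5, 0.8, -1.0]
gripper_width: 0.0167
gripper_force: 12.0
```

```bash
python3 st.py | head -3;python3 - <<'E'
from h import *
import pickle
from scipy.optimize import least_squares
np.set_printoptions(precision=4,suppress=True)
w=pickle.load(open('w6.pkl','rb'))
px=[(52,73),(190,120),(118,3),(110,142),(62,40),(175,28),(70,115),(150,135)]
P=np.array([onz(w,(x*1.4,y*1.4),.089)[:2] for x,y in px])
f=least_squares(lambda q:np.hypot(P[:,0]-q[0],P[:,1]-q[1])-.055,[.605,-.041],loss='soft_l1',f_scale=.002);print(f.x,f.fun)
r.capture('scene')
E
```

```text
time_s 25.75
tcp_pos [ 0.5015 -0.3052  0.1541]
eef_rot [-179.8793   -0.1397  -51.0763]
[ 0.5989 -0.0372] [ 0.003   0.0099 -0.0001  0.0008 -0.0008  0.003   0.0015 -0.0039]
```

Call:
{"name": "play_rows", "arguments": {"rows": [[[1, -0.02, -0.034, 0, 0], [1, -0.06, -0.103, 0, 0], [1, -0.1, -0.172, 0, 0], [1, -0.14, -0.241, 0, 0], [1, -0.18, -0.31, 0, 0], [1, -0.22, -0.379, 0, 0], [1, -0.25, -0.431, 0, 0], [1, -0.27, -0.465, 0, 0]]]}}

```text
time_s: 26.47
tcp_pos: [0.597, -0.0511, 0.1508]
eef_rot: [179.9, 0.1, -51.0]
contact_force: [-0.2, -0.8, 0.0]
gripper_width: 0.0166
gripper_force: 12.0
```

Call:
{"name": "play_rows", "arguments": {"rows": [[[1, -0.01, -0.018, 0, 0], [1, -0.015, -0.026, 0, 0], [1, -0.015, -0.026, 0.02, 0], [1, -0.015, -0.026, 0.05, 0], [1, -0.015, -0.026, 0.08, 0], [1, -0.015, -0.026, 0.11, 0], [1, -0.015, -0.026, 0.12, 0], [1, -0.015, -0.026, 0.12, 0]]]}}

```text
time_s: 27.13
tcp_pos: [0.6005, -0.0414, 0.0904]
eef_rot: [179.8, 0.1, -51.2]
contact_force: [-1.0, 0.4, -0.1]
gripper_width: 0.0166
gripper_force: 12.0
```

```bash
python3 st.py
```

```text
time_s 27.1333
tcp_pos [ 0.6005 -0.0414  0.0904]
eef_rot [179.7989   0.1113 -51.1672]
contact_force [-1.0118  0.3563 -0.1156]
moment [0.0035 0.1316 0.0075]
joints [ 14.6233  20.7221 -18.4799  -0.0246 -51.027   24.2251]
gripper_width 0.01664278492002582
tq6 0.008736704767215997
```

Call:
{"name": "play_rows", "arguments": {"rows": [[[1, 0, 0, 0.01, 0], [1, 0, 0, 0.02, 0], [1, 0, 0, 0.027, 0], [1, 0, 0, 0.032, 0], [1, 0, 0, 0.035, 0], [1, 0, 0, 0.035, 0], [1, 0, 0, 0.035, 0], [1, 0, 0, 0.035, 0]]]}}

```text
time_s: 27.8
tcp_pos: [0.6025, -0.0399, 0.0753]
eef_rot: [-180.0, -0.0, -51.1]
contact_force: [0.4, 0.2, 0.2]
gripper_width: 0.0168
gripper_force: 12.0
```

```bash
python3 st.py; python3 av.py|tail -2
```

```text
time_s 27.8
tcp_pos [ 0.6025 -0.0399  0.0753]
eef_rot [-179.9801   -0.0151  -51.057 ]
contact_force [0.377  0.2011 0.1695]
moment [-0.0485  0.1389  0.007 ]
joints [ 14.738   21.7202 -19.312    0.0074 -48.9436  24.2001]
gripper_width 0.01678328101523452
tq6 0.0002091276655846741
[ 27.925    0.2248   0.0986  -0.0931  -0.0347   0.1222   0.001    0.0002
 -51.0607]
```

Stick bottom is about 4–5 mm above the dish floor; I'll go down 2 mm, open slightly and rise.

Call:
{"name": "play_rows", "arguments": {"rows": [[[1, 0, 0, 0.002, 0], [1, 0, 0, 0.004, 0], [1, 0, 0, 0.004, 0], [0.77, 0, 0, 0.004, 0], [0.73, 0, 0, 0.004, 0], [0.71, 0, 0, 0.004, 0], [0.71, 0, 0, 0.004, 0], [0.71, 0, 0, 0.004, 0]]]}}

```text
time_s: 28.77
tcp_pos: [0.6023, -0.04, 0.0731]
eef_rot: [-180.0, -0.0, -51.1]
contact_force: [-0.4, 0.3, -0.0]
gripper_width: 0.0254
gripper_force: 0.0
```

Call:
{"name": "play_rows", "arguments": {"rows": [[[0.71, 0, 0, 0, 0], [0.71, 0, 0, -0.02, 0], [0.71, 0, 0, -0.06, 0], [0.71, 0, 0, -0.12, 0], [0.71, 0, 0, -0.18, 0], [0.71, 0, 0, -0.25, 0], [0.71, 0, 0, -0.25, 0], [0.71, 0, 0, -0.25, 0]]]}}

```text
time_s: 29.43
tcp_pos: [0.6037, -0.0397, 0.2016]
eef_rot: [-179.7, -0.2, -51.1]
contact_force: [-0.3, -0.2, -0.3]
gripper_width: 0.0255
gripper_force: 0.0
```

```bash
python3 st.py; python3 - <<'E'
from h import *
np.set_printoptions(precision=4,suppress=True)
for n in ('scene','side'):
    im,w=grab(n,n+'9.png');h=cv2.cvtColor(im,cv2.COLOR_RGB2HSV)
    m=(((h[:,:,0]<6)|(h[:,:,0]>172))&(h[:,:,1]>110)&(h[:,:,2]>90))
    c=proj(w,[.6025,-.04,.076])[0].astype(int);q=np.zeros_like(m);q[c[1]-22:c[1]+22,c[0]-25:c[0]+25]=1
    ys,xs=np.nonzero(m&q);print(n,c,len(xs),xs.mean() if len(xs) else 0,ys.mean() if len(xs) else 0)
    if len(xs):
        B=np.array([onz(w,(x,y),.076)[:2] for x,y in zip(xs,ys)]);print('red part',B.mean(0),B.min(0),B.max(0))
E
```

```text
time_s 29.4333
tcp_pos [ 0.6037 -0.0397  0.2016]
eef_rot [-179.7058   -0.1569  -51.0581]
contact_force [-0.2672 -0.1846 -0.251 ]
moment [ 0.0294  0.2303 -0.0033]
joints [ 14.7311  14.8041 -10.8775   0.0249 -63.9858  24.2003]
gripper_width 0.025536310956462034
tq6 0.001309292456426192
scene [297 222] 45 297.15555555555557 224.17777777777778
red part [ 0.5957 -0.0466] [ 0.5831 -0.0586] [ 0.6077 -0.034 ]
side [271 207] 15 271.6 209.8
red part [ 0.5945 -0.0292] [ 0.5873 -0.0373] [ 0.6033 -0.0191]
```

```bash
python3 -c "
from plant import r
print(r.close_job())"
```

```text
the job is handed in; nothing more can be done
None
```

The job is handed in at about 29 s of the 72 s allowed, with no verdict returned: by my readings the foot bears at roughly 33 N (from knob torque), the dish was set and released near the pan's middle, the tare key was pressed to its stop and released, and the larger red stick shows in the dish near its centre in both fixed camera views.

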